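Load a rubber roller onto the roller-turning stand

ROBOT

A 6-joint arm with a two-finger parallel gripper is mounted at the origin on the work surface. World frame = base frame: x ahead of the robot, y to its left, z up, the work surface at z = 0. Lengths are in mm, angles in rad, forces in N, time in s.
With the tool pointing down it reaches from about 275 to 1000 mm from the base axis. Payload 8.4 kg.
Tool frame: the origin (TCP) lies at the centre of the arm's flange, where the gripper is bolted on; the fingertips stand 173 mm ahead of it and the grasp point (between the pads) lies 155 mm ahead of it (r.nose_length is the distance from the TCP to the fingertips, in mm); z points along the fingers, y is the direction in which the jaws open and shut (so a half turn about z gives the same grasp; the last joint's range is limited). The gripper opens to 85 mm and grips with 20 to 120 N. Pads are 22 mm wide; open, the fingers measure 114 mm over their backs; the gripper's body (76 mm by 85 mm) begins 54 mm behind the grasp point. The pads swing forward as they close: fully open they stand 13 mm farther back than shut.
Start: joints at [-1.335, 0.353, 1.633, -0, 1.155, -0.002], TCP at [147.227, -607.416, 404.681] pointing down, gripper open.
Joint ranges: [-2.63, 2.63], [-0.92, 2.1], [0.06, 2.66], [-1.3, 4.44], [0, 2.69], [-3.02, 3.02]. Speed limits (rad/s): [2.22, 2.22, 2.79, 3.14, 3.14, 3.14].

INTERFACE

Orientations are given as [roll, pitch, yaw] about the fixed x, y, z axes, in that order (R = Rz(yaw) Ry(pitch) Rx(roll)).
In Python, from rig import r, grab_frame, workorder gives the robot as it stands.
- The arm moves only by the tool carry_out, never from a script. Its argument "steps" is a list that holds one entry, the list of rows, each a list of 5 numbers: the opening in per cent of the stroke, from 0 (shut) to 100 (fully open), then the shift along the tool's x, y, z in m, then the turn about the tool's z in degrees. In form: [[[jaw, x, y, z, spin], ...]]. A call has 1 to 8 rows; each row is the pose to reach, as a shift and turn from the pose measured when the call began, along the tool's axes at that moment; what a row does not reach only later rows make up. A row lasts 1/10 s, in which the tool goes at most 50 mm and 8.59 degrees, less where a joint would pass 70% of its speed; a pose out of reach is approached as far as the arm can. A call with a gripper value outside its range is refused whole. The fingers move at their own pace and stop on an object; "squeeze" is the grip in N (left out, the last holds). Time passes only in rows, so rows that repeat a pose let the fingers close. It gives the time, the measured TCP pose, the force and the opening at its end, in the units of the state.
- r.sense(): the state, without advancing time (a new reading comes with each control period).
- grab_frame(name): name is "scene" or "top" or "wrist"; returns a dict with "image" (420x560x3 uint8, red, green, blue), "intrinsics" (3x3 intrinsics, pixels), "eye" and "rotation" of the camera in the world; the wrist camera has in their place "T_tool_cam" (4x4, takes a point from camera to tool coordinates, whose origin is the TCP and whose axes are the flange's). Camera axes: x right, y up, looking along -z (the intrinsics and any distortion apply to the point x, -y, -z); pixel columns grow to the right and rows downward; lengths in mm; the calibration is good to about 2 mm. A picture is of the moment at which its call begins: read the wrist's pose just before it. There is no depth.
- workorder.sign_off(): hands the job in, once; it reports no verdict.
The state is a dict: "clock": time; "qpos": joint angles; "qvel": joint speeds; "joint_efforts": joint torques, N m; "eef_pos": TCP position; "tcp_rot": TCP orientation; "contact_force": force on the tool from outside, world axes, zero at the start; "wrist_torque": the same for the moment, N m; "opening": opening from 0.0 (shut) to 1.0 (fully open).
Only numpy, scipy, OpenCV 4.12 (cv2) and the standard library are available. Lean on these libraries where they do the work, as an engineer would, in place of code of your own. Each camera call takes 0.05 s, during which the arm holds its last target.

TASK

With the fingers, push the big rubber roller from the bench up the stand's ramp, slowly and steadily so that it never gets away or rolls back, until it drops into the wheels against its stop. Then push the keeper arm all the way across behind it. Do not pinch, shove or lift the roller, and leave the other things on the bench alone.

Things in the scene. Friction and masses are not known exactly. Their poses are not given: they have to be found in the camera images.
- roller: The roller to load: a big dark rubber-covered roller with a smooth, rather slippery coating, a plain cylinder 50 mm dia., 156 mm long, about 0.5 kg, with aluminium end caps. It lies on the bench before the ramp's foot, roughly square to it, and rolls freely. Origin at its centre, on its axis (25 mm above the bench at the start); its x axis runs along the roller.
- rig: The roller-turning stand, a low fixed grey machine, 200 mm wide. Origin on the bench under the machine. y points level and uphill, from the ramp's foot to the motor cover; x runs across, towards the keeper's side; z is up. Side frames beside the wheels are 44 mm high; the motor cover begins at y 139 mm and is 63 mm high.
- ramp: The stand's steel ramp, rising at 8 degrees. Origin at the middle of its foot, upper face (in the stand's frame y -150, z 0 mm); x across, y up the slope, z out of the plate. It is 197 mm long up the slope, its upper edge 27 mm above the bench. Side lips stand 14 mm above it, 192 mm apart inside.
- crest (a point): Middle of the line over the tops of the two small rubber-tyred wheels just behind the ramp's upper edge (stand's frame y 60, z 29.5 mm; wheels 22 mm dia., 20 mm wide, centred at x -55 and 55, free to turn). They stand about level with the ramp's line continued; past them the roller drops 5 mm into the hollow before the drive wheels by itself.
- seat (a point): Where the roller's centre is when it lies in the wheels against its stop (stand's frame x 0, y 78, z 50 mm; within 30 mm of this across the stand will do). It then rests on the small wheels and against the stop, two higher drive wheels 32 mm dia. with their axis at y 112, z 26 mm, and stays there by itself.
- keeper (a joint): Angle of the keeper, rad: a flat metal arm, 80 mm long, 8 mm thick, on an upright pivot on the stand's +x side. 0 = fully open, pointing downhill and 20 degrees outwards; it grows as the arm swings across the ramp, clockwise from above, to its end stop at 1.92 (pointing along the stand's -x, 4 mm behind a seated roller). Stiff: takes about 1 N at the pin, stays where left. Starts 0 to 0.4.
- keeper_pin (a point): Top centre of the upright rubber-sleeved finger pin near the keeper's free end, 12 mm dia., 74 mm from the pivot axis; the pin's top is 81 mm above the bench. The arm itself lies 47 to 61 mm above the bench.
- keeper_pivot (a point): On the keeper's pivot axis, at the underside of the arm, 47 mm above the bench; in the stand's frame x 112, y 45 mm. The pivot's hub is 18 mm dia., its top 72 mm above the bench.
- feed_roller: Bystander, to be left alone: a short grey plastic feed roller, 30 mm dia., 66 mm tall, standing on end; origin at its underside.
- motor: Bystander, to be left alone: a small steel can motor, 36 mm dia., 44 mm tall with a 14 mm shaft on top, standing; origin at its underside.
- flywheel: Bystander, to be left alone: an aluminium flywheel 68 mm dia., 10 mm thick with a white hub and 24 mm shaft, lying flat; origin at its underside.
- screwdriver: Bystander, to be left alone: a screwdriver with a black handle, 190 mm long, lying along its own x axis.
- brush: Bystander, to be left alone: a small wooden-handled cleaning brush, 170 mm long, lying along its own x axis.
- screw_dish: Bystander, to be left alone: a round steel dish of screws, 84 mm dia., 18 mm high; origin at its underside.
- spray_can: Bystander, to be left alone: a plain metal spray can, 52 mm dia., 150 mm tall, standing; origin at its underside.
There are look-alikes about, which are no part of the job. Leave any green look-alike of the roller alone.

How it is judged:
By the outcome, as a careful person would: the job done as asked, in the order asked, and still so for the second after the job is handed in, with the robot touching nothing.
It also fails if it takes over 54 s, if anything falls off the work surface, if the arm or the gripper's body presses on something with over 40 N, if the wrist force passes 120 N, or if a joint passes its speed limit or range.

## Working session

There is one attempt and no reset: what is moved stays moved. The work goes in short steps, Python scripts to look and compute and a tool call to move; the robot and the scene stay as the last step left them, time stands still between calls to the robot, and variables do not carry over. Pictures are saved under pics/ and viewed, and the job is handed in when it is done.

Besides the shell and the picture viewer there is one more tool, called after "Call:" by a JSON object that holds its "op" and its "data", one argument or row to a line. carry_out: Moves the arm, as the interface text tells. Its arguments: {"type":"object","properties":{"steps":{"type":"array","items":{"type":"array","items":{"type":"array","items":{"type":"number"}}}},"squeeze":{"type":"number"}},"required":["steps"]}

```bash
ls; mkdir -p pics; python3 - <<'E'
from rig import r, grab_frame, workorder
import cv2
s=r.sense();print(s['clock'],s['eef_pos'],s['tcp_rot'],s['opening'],r.nose_length)
for n in ['scene','top','wrist']:
    f=grab_frame(n);cv2.imwrite(f'pics/{n}0.png',f['image'][:,:,::-1])
    print(n,f['intrinsics'],f.get('eye'),f.get('rotation'),f.get('T_tool_cam'),f.keys())
E
```

```text
pics
0.0 [ 147.17476006 -607.18228138  403.92446239] [-3.14013962e+00 -2.92695809e-05  2.37783342e-01] 1.0000497388276453 173.4
scene [[424.31720538   0.         275.9515964 ]
 [  0.         424.31720538 200.63421941]
 [  0.           0.           1.        ]] [1115.53043939 -729.36808553  744.00290849] [0.94315258 0.02466493 0.71377513] None dict_keys(['image', 'intrinsics', 'eye', 'rotation'])
top [[400.96247501   0.         278.29266712]
 [  0.         400.96247501 218.74455856]
 [  0.           0.           1.        ]] [ 356.20184382  -46.14082449 1249.67608193] [ 0.11970421  0.0136728  -1.57185567] None dict_keys(['image', 'intrinsics', 'eye', 'rotation'])
wrist [[345.57435608   0.         276.738291  ]
 [  0.         345.57435608 213.48865633]
 [  0.           0.           1.        ]] None None [[ 1.03529940e-03  9.49345529e-01  3.14232391e-01  8.21454805e+01]
 [ 9.99999243e-01 -7.73696650e-04 -9.57231555e-04  1.04542499e+00]
 [-6.65622948e-04  3.14233144e-01 -9.49345610e-01  3.09500040e+01]
 [ 0.00000000e+00  0.00000000e+00  0.00000000e+00  1.00000000e+00]] dict_keys(['image', 'intrinsics', 'T_tool_cam'])
```

View pics/scene0.png

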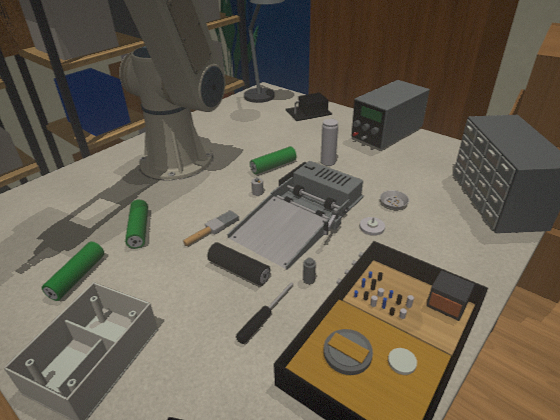

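View pics/top0.png

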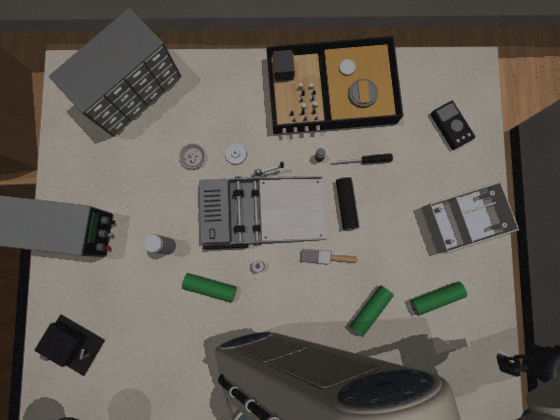

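View pics/wrist0.png

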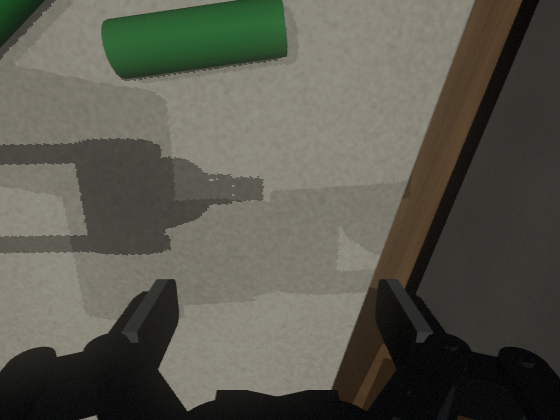

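The top view shows the black roller at about (347,203), the stand at about (265,212) with uphill to the left, and the keeper at about (270,170) on the stand's upper side. Next I'll zoom in and set up the ray casting.

```bash
cat > h.py <<'E'
from rig import r, grab_frame, workorder
import numpy as np, cv2
from scipy.spatial.transform import Rotation as R
def cam(f, s=None):
    K=f['intrinsics']
    if 'eye' in f: return K,R.from_euler('xyz',f['rotation']).as_matrix(),np.array(f['eye'])
    T=f['T_tool_cam'];Rt=R.from_euler('xyz',s['tcp_rot']).as_matrix()
    return K,Rt@T[:3,:3],Rt@T[:3,3]+s['eef_pos']
def ray(c,px):
    K,Rm,e=c;d=np.linalg.inv(K)@[px[0],px[1],1];return e,Rm@(d*[1,-1,-1])
def onz(c,px,z):
    e,d=ray(c,px);return e+d*(z-e[2])/d[2]
def proj(c,p):
    K,Rm,e=c;q=Rm.T@(np.array(p,float)-e);q=K@(q*[1,-1,-1]);return q[:2]/q[2]
def tri(c1,p1,c2,p2):
    e1,d1=ray(c1,p1);e2,d2=ray(c2,p2)
    t=np.linalg.lstsq(np.c_[d1,-d2],e2-e1,rcond=None)[0]
    a=e1+d1*t[0];b=e2+d2*t[1];return (a+b)/2,np.linalg.norm(a-b)
E
python3 - <<'E'
from h import *
f=grab_frame('top');i=f['image'][:,:,::-1];c=i[130:270,190:370];cv2.imwrite('pics/topc.png',cv2.resize(c,None,fx=4.4,fy=4.2,interpolation=cv2.INTER_CUBIC))
cv2.imwrite('pics/t.png',i)
f=grab_frame('scene');i=f['image'][:,:,::-1];c=i[150:300,180:380];cv2.imwrite('pics/scec.png',cv2.resize(c,None,fx=4,fy=4,interpolation=cv2.INTER_CUBIC))
E
```

```text
(no output)
```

View pics/topc.png

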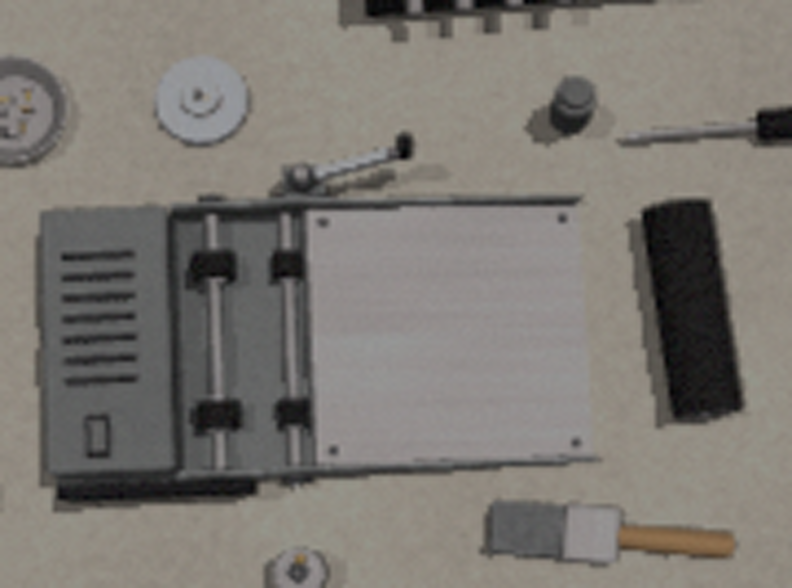

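View pics/scec.png

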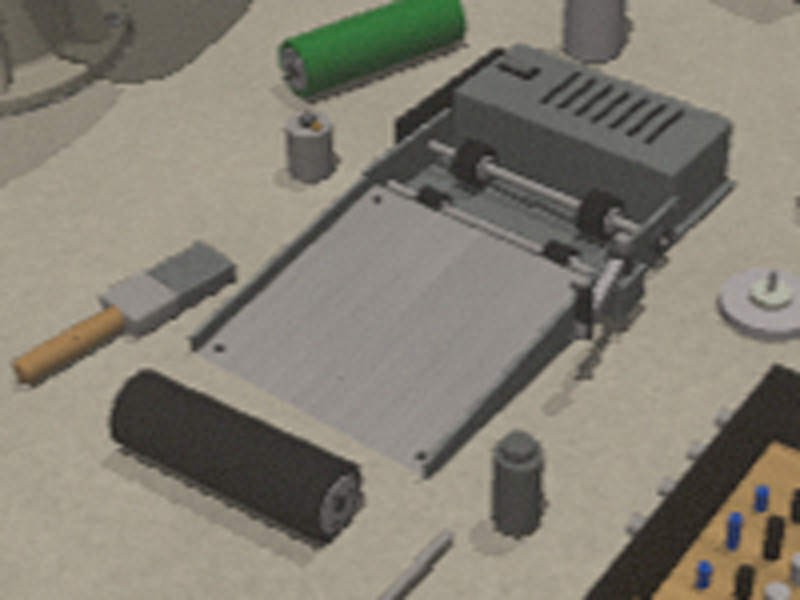

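```bash
python3 - <<'E'
from h import *
f=grab_frame('top');c=cam(f);fs=grab_frame('scene');cs=cam(fs)
Z=lambda u,v:(190+(u+.5)/4.4-.5,130+(v+.5)/4.2-.5)
S=lambda u,v:(180+(u+.5)/4-.5,150+(v+.5)/4-.5)
for n,p,z in [('crestL+',(287,265),29.5),('crest-',(292,412),29.5),('drv+',(213,267),42),('drv-',(217,414),42),('foot+',(581,204),1),('foot-',(596,458),1),('up+',(304,207),27),('up-',(314,464),27),('pin',(404,143),81),('hub',(300,176),72)]:
    print(n,onz(c,Z(*p),z).round(1))
print('tri hub/pin', tri(c,Z(404,143),cs,S(584,287)), 'foot+',tri(c,Z(581,204),cs,S(425,466)),'foot-',tri(c,Z(596,458),cs,S(200,343)))
i=f['image'];g=i.max(2).astype(int)
m=((g<50)*255).astype(np.uint8);m[:, :330]=0;m[:,362:]=0;m[:170]=0;m[235:]=0
n,l,st,ce=cv2.connectedComponentsWithStats(m);k=1+st[1:,4].argmax();print(st[k])
cn=cv2.findContours((l==k).astype(np.uint8),0,1)[0][0];rc=cv2.minAreaRect(cn);b=cv2.boxPoints(rc);print(rc)
for p in b: print(p,onz(c,p,25).round(1))
print('ctr',onz(c,rc[0],30))
E
```

```text
crestL+ [584.3  42.8  29.5]
crest- [475.5  38.7  29.5]
drv+ [580.6  93.4  42. ]
drv- [473.   89.5  42. ]
foot+ [ 635.6 -166.9    1. ]
foot- [ 443.6 -174.8    1. ]
up+ [628.3  31.2  27. ]
up- [437.8  23.4  27. ]
pin [662.4 -39.9  81. ]
hub [640.9  31.2  72. ]
tri hub/pin (array([660.83637748, -40.44975192,  84.27047965]), np.float64(1.7340276292785537)) foot+ (array([ 634.25948055, -165.60536135,    9.1006325 ]), np.float64(1.4052136481428679)) foot- (array([ 444.07552609, -172.8008728 ,    8.67127705]), np.float64(3.2058843715746237))
[336 178  22  52 799]
((346.5144348144531, 203.3439178466797), (50.863136291503906, 15.813948631286621), 81.25383758544922)
[334.83234 179.4104 ] [ 626.2 -205.4   25. ]
[350.4624  177.00577] [ 633.6 -254.    25. ]
[358.19653 227.27744] [ 476.6 -274.1   25. ]
[342.56647 229.68207] [ 469.3 -226.2   25. ]
ctr [ 550.00569677 -239.20244495   30.        ]
```

```bash
cat >> h.py <<'E'
O=np.array([533.5,-19.5]);YAW=np.radians(2.3);RX=np.array([np.cos(YAW),np.sin(YAW)]);RY=np.array([-RX[1],RX[0]])
def w(x,y,z): p=O+x*RX+y*RY; return np.array([p[0],p[1],z])
def rigf(p): d=np.array(p)[:2]-O; return np.array([d@RX,d@RY])
def to(p,yawdeg,s=None):
    s=s or r.sense();Rm=R.from_euler('xyz',s['tcp_rot']).as_matrix()
    d=Rm.T@(np.array(p)-s['eef_pos'])/1000
    y=np.degrees(np.arctan2(Rm[1,0],Rm[0,0]))
    print('shift',d.round(4),'spin',round(-((yawdeg-y+180)%360-180),2)); return d
def st():
    s=r.sense();Rm=R.from_euler('xyz',s['tcp_rot']).as_matrix()
    print('t',round(s['clock'],2),'tcp',s['eef_pos'].round(1) if hasattr(s['eef_pos'],'round') else s['eef_pos'],'yaw',np.degrees(np.arctan2(Rm[1,0],Rm[0,0])).round(2),'rig',rigf(s['eef_pos']).round(1),'F',np.round(s['contact_force'],2),'op',s['opening'],'tilt',Rm[:,2].round(4));return s
E
python3 -c "
from h import *
st();to([559.7,-304.5,300],97.3)"
```

```text
t 0.35 tcp [ 147.2 -607.4  404.5] yaw 13.62 rig [-409.6 -571.9] F [ 0.75  0.13 -0.27] op 0.9998486855124178 tilt [-1.e-04  3.e-04 -1.e+00]
shift [ 0.4722 -0.1972  0.1046] spin -83.68
```

Call:
{"op": "carry_out", "data": {
  "steps": [
    [[100, 0.045, -0.019, 0.0, -8.4], [100, 0.09, -0.038, 0.0, -16.8], [100, 0.135, -0.056, 0.0, -25.2], [100, 0.18, -0.075, 0.01, -33.5], [100, 0.225, -0.094, 0.02, -41.8], [100, 0.27, -0.113, 0.03, -50.2], [100, 0.315, -0.132, 0.04, -58.5], [100, 0.36, -0.15, 0.05, -66.9]]
  ]
}}

```text
clock: 1.15
eef_pos: [463.2, -375.3, 354.4]
tcp_rot: [3.141, -0.0, 1.411]
contact_force: [0.6, -1.2, -0.6]
opening: 0.997
```

```bash
python3 -c "
from h import *
st();to([559.7,-304.5,260],97.3)"
```

```text
t 1.15 tcp [ 463.2 -375.3  354.4] yaw 80.87 rig [ -84.6 -352.7] F [ 0.6  -1.23 -0.58] op 0.9965864005295942 tilt [ 3.e-04 -0.e+00 -1.e+00]
shift [0.0852 0.0841 0.0944] spin -16.43
```

Call:
{"op": "carry_out", "data": {
  "steps": [
    [[100, 0.03, 0.03, 0.03, -5.5], [100, 0.06, 0.06, 0.065, -11], [100, 0.085, 0.084, 0.094, -16.4], [100, 0.085, 0.084, 0.094, -16.4], [100, 0.085, 0.084, 0.094, -16.4]]
  ]
}}

```text
clock: 1.65
eef_pos: [559.9, -303.7, 259.2]
tcp_rot: [-3.14, -0.001, 1.699]
contact_force: [0.2, -0.6, 0.4]
opening: 1.0
```

```bash
python3 - <<'E'
from h import *
s=st();f=grab_frame('wrist');cv2.imwrite('pics/w1.png',f['image'][:,:,::-1])
g=grab_frame('scene');cv2.imwrite('pics/s1.png',cv2.resize(g['image'][130:330,150:410,::-1],None,fx=3,fy=3,interpolation=cv2.INTER_CUBIC))
c=cam(f,s)
for p in [(551.4,-240,25)]: print(proj(c,p))
i=f['image'];m=((i.max(2)<60)*255).astype(np.uint8)
cn=cv2.findContours(m,0,1)[0]
for k in cn:
    if cv2.contourArea(k)>1500: print(cv2.minAreaRect(k))
E
```

```text
t 1.65 tcp [ 559.9 -303.7  259.2] yaw 97.34 rig [  15.  -285.1] F [ 0.23 -0.56  0.44] op 0.9995214246880457 tilt [-0.0019  0.001  -1.    ]
[274.20922881 127.95788385]
((279.5, 324.5), (188.99996948242188, 558.9998779296875), 90.0)
((271.0, 128.5), (89.0, 306.0), 90.0)
```

View pics/w1.png

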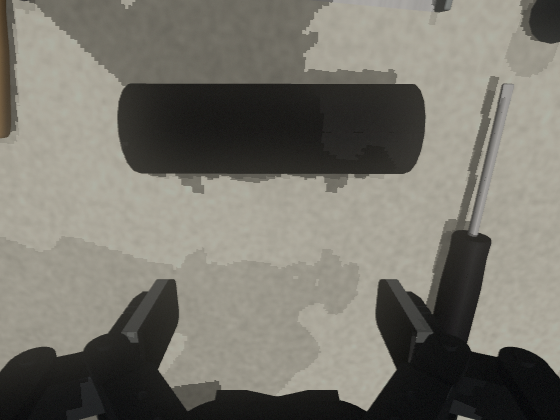

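View pics/s1.png

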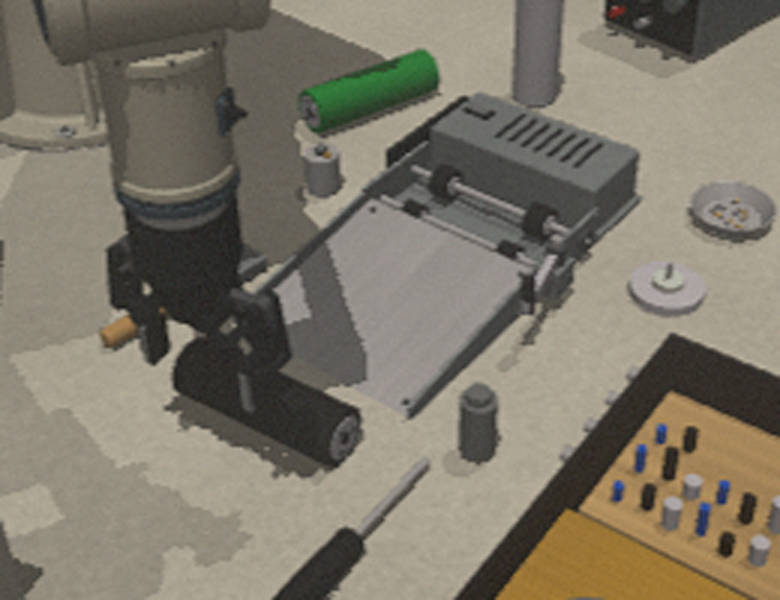

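```bash
python3 - <<'E'
from h import *
s=st();f=grab_frame('wrist');c=cam(f,s);T=f['T_tool_cam'];K=f['intrinsics']
for px in [(178,280),(377,280),(155,281),(400,281)]:
    d=T[:3,:3]@(np.linalg.inv(K)@[px[0],px[1],1]*[1,-1,-1]);t=(np.sign(d[1])*42.5-T[1,3])/d[1];print(px,(T[:3,3]+t*d).round(1))
for px in [(432,300),(440,300),(455,240),(470,235)]:print('handle',onz(c,px,12).round(1),rigf(onz(c,px,12)))
print('roller ctr',onz(c,(271,128.5),30).round(1))
to([560.5,-304,180],97.3)
E
```

```text
t 1.75 tcp [ 559.4 -305.3  261.1] yaw 97.21 rig [  14.4 -286.6] F [ 0.28 -1.26  1.02] op 0.9987197108165671 tilt [ 7.e-04 -6.e-04 -1.e+00]
(178, 280) [  3.  -42.5 168.1]
(377, 280) [  9.8  42.5 156.2]
(155, 281) [ 17.2 -42.5 142. ]
(400, 281) [ 22.5  42.5 132.8]
handle [ 680.4 -349.2   12. ] [ 133.49913994 -335.36088134]
handle [ 686.1 -348.5   12. ] [ 139.28641869 -334.86028004]
handle [ 683.3 -301.4   12. ] [ 138.41664593 -287.66327402]
handle [ 692.4 -296.5   12. ] [ 147.66096261 -283.17420687]
roller ctr [ 549.8 -242.2   30. ]
shift [0.0016 0.0014 0.0816] spin -0.12
```

Call:
{"op": "carry_out", "data": {
  "steps": [
    [[100, 0.001, 0.001, 0.03, 0], [100, 0.001, 0.001, 0.06, 0], [100, 0.001, 0.001, 0.082, 0], [100, 0.001, 0.001, 0.086, 0], [100, 0.001, 0.001, 0.086, 0]]
  ]
}}

```text
clock: 2.3
eef_pos: [559.8, -305.5, 176.2]
tcp_rot: [3.14, 0.001, 1.695]
contact_force: [0.0, 0.8, -0.4]
opening: 0.998
```

```bash
python3 - <<'E'
from h import *
s=st();f=grab_frame('wrist');cv2.imwrite('pics/w2.png',f['image'][:,:,::-1])
g=grab_frame('scene');cv2.imwrite('pics/s2.png',cv2.resize(g['image'][130:330,150:410,::-1],None,fx=3,fy=3,interpolation=cv2.INTER_CUBIC))
st()
E
```

```text
t 2.3 tcp [ 559.8 -305.5  176.2] yaw 97.1 rig [  14.8 -286.8] F [ 0.04  0.77 -0.41] op 0.9983477883359222 tilt [ 0.0015 -0.0011 -1.    ]
t 2.4 tcp [ 560.6 -305.5  177.3] yaw 97.13 rig [  15.6 -286.8] F [ 0.92 -0.7  -0.07] op 0.9990079456334815 tilt [ 0.0035 -0.0021 -1.    ]
```

View pics/w2.png

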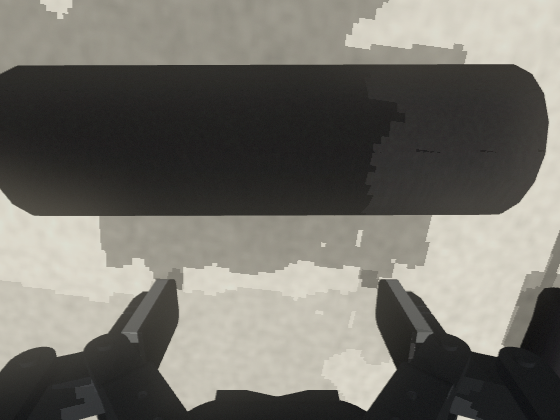

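View pics/s2.png

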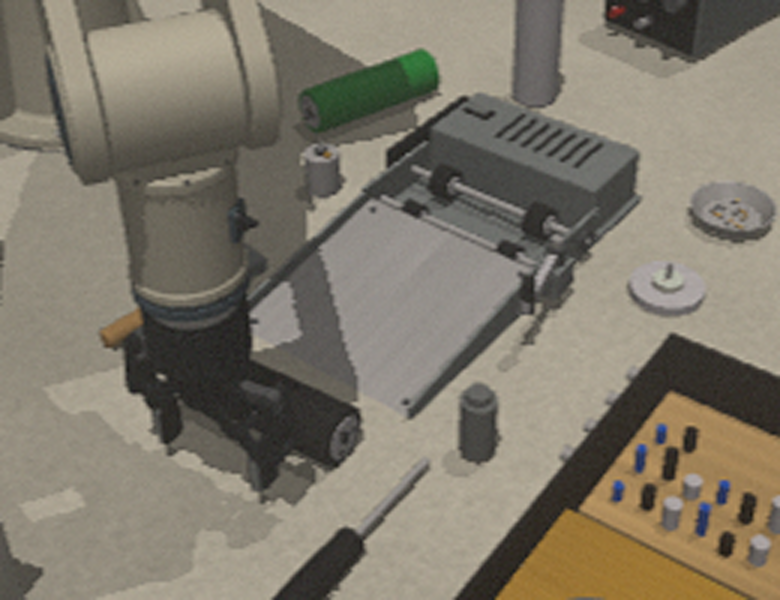

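Call:
{"op": "carry_out", "data": {
  "steps": [
    [[100, 0.003, 0, 0.002, 0], [100, 0.007, 0, 0.003, 0], [100, 0.011, 0, 0.003, 0], [100, 0.015, 0, 0.003, 0], [100, 0.018, 0, 0.003, 0], [100, 0.02, 0, 0.003, 0], [100, 0.0215, 0, 0.003, 0], [100, 0.023, 0, 0.003, 0]]
  ]
}}

```text
clock: 3.2
eef_pos: [557.7, -282.5, 174.2]
tcp_rot: [3.138, 0.003, 1.695]
contact_force: [-0.2, 0.8, 0.6]
opening: 1.004
```

```bash
cat > look.py <<'E'
from h import *
import sys
s=st();f=grab_frame('wrist');c=cam(f,s);cv2.imwrite(f'pics/{sys.argv[1]}.png',f['image'][:,:,::-1])
z=float(sys.argv[2]) if len(sys.argv)>2 else 25
# lower edge (near fingers) of roller at columns in middle
i=f['image'].max(2)
for u in (200,230,260,290,320,350):
    col=np.convolve(i[:,u].astype(float),np.ones(3)/3,'same');
    d=[v for v in range(60,400) if col[v]<60];
    if d:
        v0=d[0];v=v0
        # last row of the dark run containing
        run=[v0]
        for q in d[1:]:
            if q-run[-1]<=3: run.append(q)
            elif len(run)<25: run=[q]
            else: break
        print(u,run[0],run[-1],end=' | ')
print()
E
python3 look.py w3
```

```text
t 3.2 tcp [ 557.7 -282.5  174.2] yaw 97.13 rig [  13.7 -263.8] F [-0.2   0.79  0.62] op 1.0036721458642033 tilt [ 0.0035 -0.0021 -1.    ]
200 139 271 | 230 139 263 | 260 139 264 | 290 139 266 | 320 139 270 | 350 139 277 |
```

View pics/w3.png

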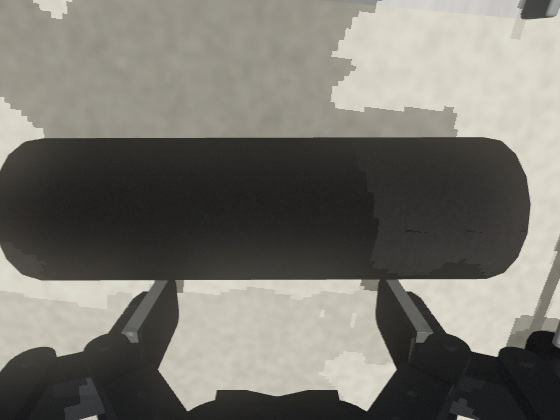

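Call:
{"op": "carry_out", "data": {
  "steps": [
    [[100, 0.002, 0, 0.0, 0], [100, 0.0035, 0, 0.0, 0], [100, 0.005, 0, 0.0, 0], [100, 0.0065, 0, 0.0, 0], [100, 0.008, 0, 0.0, 0], [100, 0.0095, 0, 0.0, 0], [100, 0.011, 0, 0.0, 0], [100, 0.0125, 0, 0.0, 0]]
  ]
}}

```text
clock: 4.05
eef_pos: [556.1, -269.9, 174.2]
tcp_rot: [3.138, 0.002, 1.695]
contact_force: [0.5, -0.5, -0.7]
opening: 0.996
```

```bash
python3 look.py w4
```

```text
t 4.05 tcp [ 556.1 -269.9  174.2] yaw 97.13 rig [  12.6 -251.1] F [ 0.49 -0.49 -0.66] op 0.996479002091569 tilt [ 0.0034 -0.002  -1.    ]
200 161 295 | 230 161 295 | 260 161 295 | 290 161 295 | 320 161 295 | 350 161 295 |
```

Call:
{"op": "carry_out", "data": {
  "steps": [
    [[100, 0.002, 0, 0.0, 0.2], [100, 0.004, 0, 0.0, 0.4], [100, 0.006, 0, 0.0, 0.6], [100, 0.008, 0, 0.0, 0.8], [100, 0.01, 0, 0.0, 1.0], [100, 0.012, 0, 0.0, 1.2], [100, 0.014, 0, 0.0, 1.4], [100, 0.016, 0, 0.0, 1.6]]
  ]
}}

```text
clock: 4.9
eef_pos: [554.1, -253.6, 174.1]
tcp_rot: [3.139, 0.002, 1.667]
contact_force: [0.1, -0.1, 0.3]
opening: 1.002
```

```bash
python3 look.py w5
```

```text
t 4.9 tcp [ 554.1 -253.6  174.1] yaw 95.52 rig [  11.1 -234.8] F [ 0.14 -0.13  0.26] op 1.001578202794538 tilt [ 0.0033 -0.0018 -1.    ]
200 159 294 | 230 158 291 | 260 157 287 | 290 156 290 | 320 156 290 | 350 155 290 |
```

View pics/w5.png

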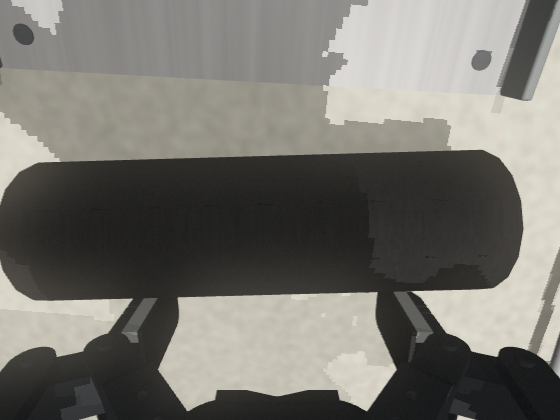

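Call:
{"op": "carry_out", "data": {
  "steps": [
    [[100, 0.0025, 0, 0.0, 0.3], [100, 0.0045, 0, 0.0, 0.6], [100, 0.0065, -0.0005, 0.0, 0.9], [100, 0.0085, -0.0005, 0.0, 1.2], [100, 0.0105, -0.001, 0.0, 1.5], [100, 0.0125, -0.001, 0.0, 1.8], [100, 0.0145, -0.001, 0.0, 2.1], [100, 0.0165, -0.001, 0.0, 2.4]]
  ]
}}

```text
clock: 5.75
eef_pos: [551.4, -236.9, 174.1]
tcp_rot: [3.139, 0.002, 1.625]
contact_force: [-0.1, -0.2, -0.5]
opening: 0.999
```

```bash
python3 look.py w6
```

```text
t 5.75 tcp [ 551.4 -236.9  174.1] yaw 93.08 rig [   9.2 -217.9] F [-0.05 -0.2  -0.47] op 0.9985779010789017 tilt [ 0.0031 -0.0017 -1.    ]
200 156 293 | 230 154 287 | 260 152 287 | 290 150 285 | 320 148 284 | 350 146 284 |
```

View pics/w6.png

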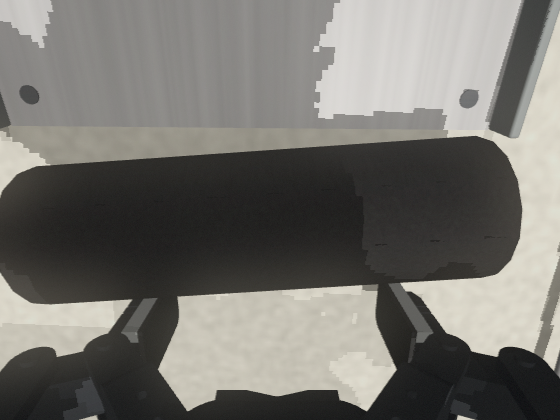

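Call:
{"op": "carry_out", "data": {
  "steps": [
    [[100, 0.0025, 0, 0.0, 0.2], [100, 0.0045, 0, 0.0, 0.4], [100, 0.0065, -0.0005, 0.0, 0.6], [100, 0.0085, -0.0005, 0.0, 0.7], [100, 0.0105, -0.001, 0.0, 0.8], [100, 0.0125, -0.001, 0.0, 0.8], [100, 0.0145, -0.0015, 0.0, 0.8], [100, 0.0165, -0.002, 0.0, 0.8]]
  ]
}}

```text
clock: 6.6
eef_pos: [548.4, -220.1, 174.0]
tcp_rot: [3.139, 0.002, 1.611]
contact_force: [0.1, -1.2, 1.4]
opening: 1.005
```

```bash
python3 look.py w7
```

```text
t 6.6 tcp [ 548.4 -220.1  174. ] yaw 92.28 rig [   6.9 -201. ] F [ 0.07 -1.21  1.37] op 1.0049297418240162 tilt [ 0.0029 -0.0015 -1.    ]
200 155 292 | 230 152 289 | 260 150 287 | 290 147 281 | 320 145 283 | 350 143 281 |
```

View pics/w7.png

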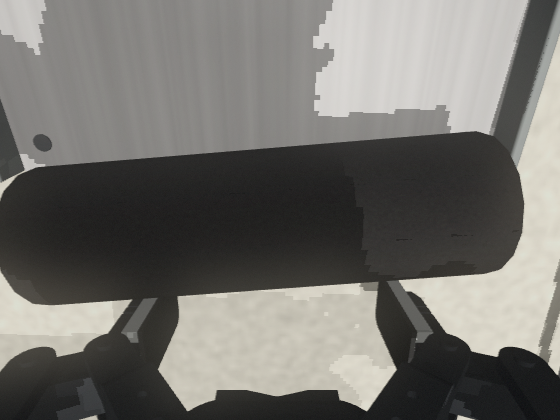

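Call:
{"op": "carry_out", "data": {
  "steps": [
    [[100, 0.0025, 0, 0.0, 0], [100, 0.0045, 0, 0.0, 0], [100, 0.0065, -0.0005, 0.0, 0], [100, 0.0085, -0.0005, 0.0, 0], [100, 0.0105, -0.001, -0.0005, 0], [100, 0.0125, -0.001, -0.0005, 0], [100, 0.0145, -0.0015, -0.001, 0], [100, 0.0165, -0.002, -0.001, 0]]
  ]
}}

```text
clock: 7.45
eef_pos: [545.6, -203.3, 175.0]
tcp_rot: [3.139, 0.002, 1.611]
contact_force: [0.1, -2.2, 0.8]
opening: 0.999
```

```bash
python3 look.py w8
```

```text
t 7.45 tcp [ 545.6 -203.3  175. ] yaw 92.28 rig [   4.8 -184.2] F [ 0.05 -2.18  0.83] op 0.9991322359087981 tilt [ 0.0028 -0.0014 -1.    ]
200 156 292 | 230 153 288 | 260 151 287 | 290 149 281 | 320 147 283 | 350 145 282 |
```

View pics/w8.png

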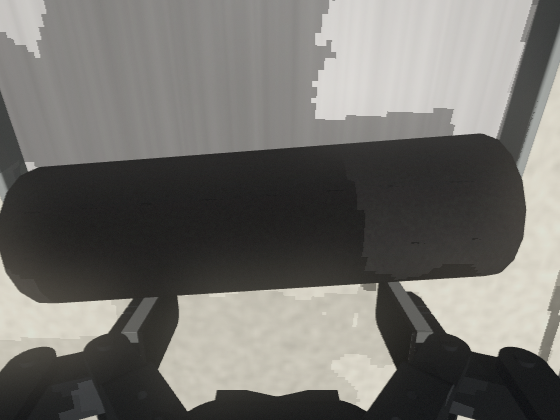

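Call:
{"op": "carry_out", "data": {
  "steps": [
    [[100, 0.0025, 0, -0.0003, 0], [100, 0.0045, 0, -0.0006, 0], [100, 0.0065, -0.0005, -0.0009, 0], [100, 0.0085, -0.0005, -0.0012, 0], [100, 0.0105, -0.001, -0.0015, 0], [100, 0.0125, -0.001, -0.0018, 0], [100, 0.0145, -0.0015, -0.0021, 0], [100, 0.0165, -0.002, -0.0024, 0]]
  ]
}}

```text
clock: 8.3
eef_pos: [542.8, -186.5, 177.3]
tcp_rot: [3.139, 0.001, 1.611]
contact_force: [-0.2, -1.7, 1.1]
opening: 1.0
```

```bash
python3 look.py w9
```

```text
t 8.3 tcp [ 542.8 -186.5  177.3] yaw 92.28 rig [   2.6 -167.2] F [-0.16 -1.72  1.15] op 0.99980225506905 tilt [ 0.0025 -0.0013 -1.    ]
200 156 292 | 230 154 289 | 260 152 287 | 290 150 285 | 320 148 282 | 350 146 283 |
```

View pics/w9.png

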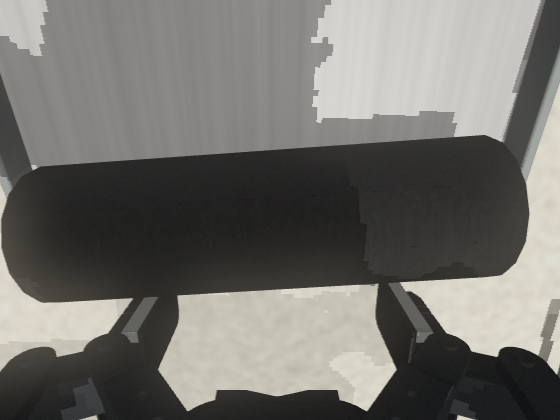

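Call:
{"op": "carry_out", "data": {
  "steps": [
    [[100, 0.0025, -0.0005, -0.0003, 0], [100, 0.0045, -0.0015, -0.0006, 0], [100, 0.0065, -0.0025, -0.0009, 0], [100, 0.0085, -0.0035, -0.0012, 0], [100, 0.0105, -0.0045, -0.0015, 0], [100, 0.0125, -0.0055, -0.0018, 0], [100, 0.0145, -0.0065, -0.0021, 0], [100, 0.0165, -0.0075, -0.0024, 0]]
  ]
}}

```text
clock: 9.15
eef_pos: [534.4, -169.9, 179.7]
tcp_rot: [3.139, 0.001, 1.61]
contact_force: [0.3, -2.4, 1.3]
opening: 0.999
```

```bash
python3 look.py w10
```

```text
t 9.15 tcp [ 534.4 -169.9  179.7] yaw 92.27 rig [  -5.1 -150.3] F [ 0.3  -2.37  1.29] op 0.9994169813357578 tilt [ 0.0022 -0.001  -1.    ]
200 158 293 | 230 156 290 | 260 154 286 | 290 153 288 | 320 151 287 | 350 150 286 |
```

Call:
{"op": "carry_out", "data": {
  "steps": [
    [[100, 0.0025, -0.0005, -0.0003, 0], [100, 0.0045, -0.0015, -0.0006, 0], [100, 0.0065, -0.0025, -0.0009, 0], [100, 0.0085, -0.0035, -0.0012, 0], [100, 0.0105, -0.0045, -0.0015, 0], [100, 0.0125, -0.0055, -0.0018, 0], [100, 0.0145, -0.0065, -0.0021, 0], [100, 0.0165, -0.0075, -0.0024, 0]]
  ]
}}

```text
clock: 10.0
eef_pos: [525.9, -153.2, 182.1]
tcp_rot: [3.14, 0.001, 1.61]
contact_force: [0.4, -1.1, 0.2]
opening: 1.0
```

```bash
python3 look.py w11
```

```text
t 10.0 tcp [ 525.9 -153.2  182.1] yaw 92.27 rig [ -12.9 -133.3] F [ 0.41 -1.13  0.21] op 1.0000265062472156 tilt [ 1.8e-03 -6.0e-04 -1.0e+00]
200 159 295 | 230 158 294 | 260 158 292 | 290 157 292 | 320 156 292 | 350 156 292 |
```

View pics/w11.png

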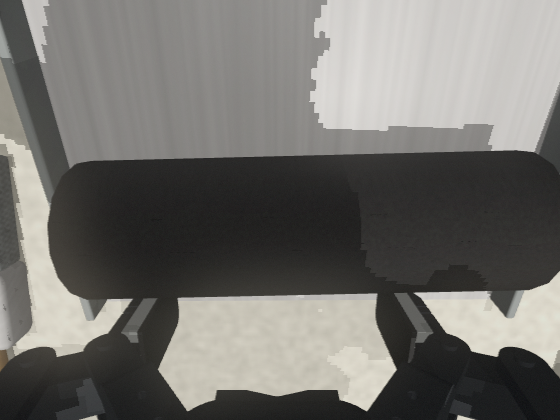

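Call:
{"op": "carry_out", "data": {
  "steps": [
    [[100, 0.0025, 0, -0.0003, 0], [100, 0.0045, 0, -0.0006, 0], [100, 0.0065, 0, -0.0009, 0], [100, 0.0085, 0, -0.0012, 0], [100, 0.0105, 0, -0.0015, 0], [100, 0.0125, 0, -0.0018, 0], [100, 0.0145, 0, -0.0021, 0], [100, 0.0165, 0, -0.0024, 0]]
  ]
}}

```text
clock: 10.85
eef_pos: [525.1, -136.3, 184.5]
tcp_rot: [3.14, 0.0, 1.61]
contact_force: [0.3, -2.1, 0.9]
opening: 1.003
```

```bash
python3 look.py w12
```

```text
t 10.85 tcp [ 525.1 -136.3  184.5] yaw 92.26 rig [ -13.1 -116.3] F [ 0.3  -2.13  0.94] op 1.0025031101475605 tilt [ 1.4e-03 -4.0e-04 -1.0e+00]
200 160 296 | 230 160 296 | 260 160 296 | 290 160 296 | 320 160 296 | 350 160 296 |
```

Call:
{"op": "carry_out", "data": {
  "steps": [
    [[100, 0.0028, 0, -0.0003, 0], [100, 0.0053, 0, -0.0007, 0], [100, 0.0078, 0, -0.001, 0], [100, 0.0103, 0.0005, -0.0014, 0], [100, 0.0128, 0.0005, -0.0017, 0], [100, 0.0153, 0.001, -0.0021, 0], [100, 0.0178, 0.001, -0.0025, 0], [100, 0.0203, 0.0015, -0.0028, 0]]
  ]
}}

```text
clock: 11.7
eef_pos: [525.6, -115.5, 187.3]
tcp_rot: [3.141, 0.0, 1.61]
contact_force: [0.1, -1.8, 1.0]
opening: 1.002
```

```bash
python3 look.py w13
```

```text
t 11.7 tcp [ 525.6 -115.5  187.3] yaw 92.26 rig [-11.7 -95.6] F [ 0.05 -1.79  0.99] op 1.0021243610061248 tilt [ 1.1e-03 -1.0e-04 -1.0e+00]
200 161 296 | 230 161 296 | 260 161 296 | 290 161 296 | 320 161 296 | 350 161 296 |
```

Call:
{"op": "carry_out", "data": {
  "steps": [
    [[100, 0.0028, 0, -0.0003, 0], [100, 0.0053, 0, -0.0007, 0], [100, 0.0078, 0, -0.001, 0], [100, 0.0103, 0.0005, -0.0014, 0], [100, 0.0128, 0.0005, -0.0017, 0], [100, 0.0153, 0.001, -0.0021, 0], [100, 0.0178, 0.001, -0.0025, 0], [100, 0.0203, 0.0015, -0.0028, 0]]
  ]
}}

```text
clock: 12.55
eef_pos: [526.3, -94.6, 190.1]
tcp_rot: [3.141, -0.0, 1.61]
contact_force: [0.5, -2.6, 1.0]
opening: 1.002
```

```bash
python3 look.py w14
```

```text
t 12.55 tcp [526.3 -94.6 190.1] yaw 92.26 rig [-10.2 -74.7] F [ 0.53 -2.6   0.95] op 1.0020013581801352 tilt [ 9.e-04  1.e-04 -1.e+00]
200 160 296 | 230 160 296 | 260 160 296 | 290 160 296 | 320 160 296 | 350 160 296 |
```

View pics/w14.png

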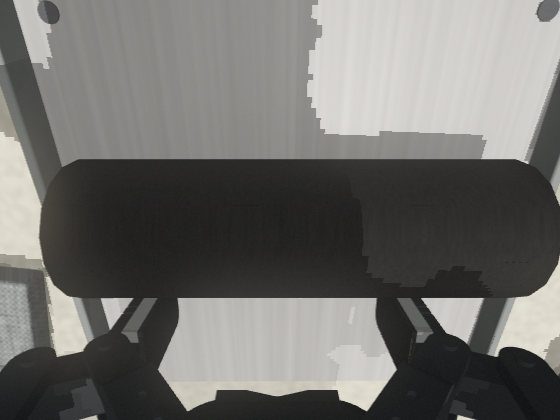

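Call:
{"op": "carry_out", "data": {
  "steps": [
    [[100, 0.0028, 0, -0.0003, 0], [100, 0.0053, 0, -0.0007, 0], [100, 0.0078, 0, -0.001, 0], [100, 0.0103, 0.0005, -0.0014, 0], [100, 0.0128, 0.0005, -0.0017, 0], [100, 0.0153, 0.001, -0.0021, 0], [100, 0.0178, 0.001, -0.0025, 0], [100, 0.0203, 0.0015, -0.0028, 0]]
  ]
}}

```text
clock: 13.4
eef_pos: [527.0, -73.7, 192.9]
tcp_rot: [3.141, -0.0, 1.61]
contact_force: [-0.3, -2.0, 0.2]
opening: 1.001
```

Call:
{"op": "carry_out", "data": {
  "steps": [
    [[100, 0.0028, 0, -0.0003, 0], [100, 0.0053, 0, -0.0007, 0], [100, 0.0078, 0, -0.001, 0], [100, 0.0103, 0.0005, -0.0014, 0], [100, 0.0128, 0.0005, -0.0017, 0], [100, 0.0153, 0.001, -0.0021, 0], [100, 0.0178, 0.001, -0.0025, 0], [100, 0.0203, 0.0015, -0.0028, 0]]
  ]
}}

```text
clock: 14.2
eef_pos: [527.7, -53.2, 195.8]
tcp_rot: [3.141, -0.0, 1.61]
contact_force: [-0.3, -2.6, 0.7]
opening: 0.997
```

```bash
python3 look.py w15
```

```text
t 14.2 tcp [527.7 -53.2 195.8] yaw 92.26 rig [ -7.2 -33.4] F [-0.32 -2.57  0.7 ] op 0.9965172241045037 tilt [ 7.e-04  4.e-04 -1.e+00]
200 161 296 | 230 161 296 | 260 161 296 | 290 161 296 | 320 161 296 | 350 161 296 |
```

View pics/w15.png

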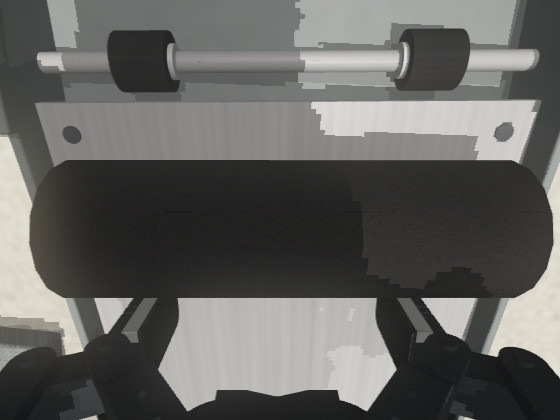

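Call:
{"op": "carry_out", "data": {
  "steps": [
    [[100, 0.0028, 0, -0.0003, 0], [100, 0.0053, 0, -0.0007, 0], [100, 0.0078, 0, -0.001, 0], [100, 0.0103, 0.0005, -0.0014, 0], [100, 0.0128, 0.0005, -0.0017, 0], [100, 0.0153, 0.001, -0.0021, 0], [100, 0.0178, 0.001, -0.0025, 0], [100, 0.0203, 0.0015, -0.0028, 0]]
  ]
}}

```text
clock: 15.05
eef_pos: [528.4, -32.3, 198.6]
tcp_rot: [3.141, -0.001, 1.61]
contact_force: [-0.4, -1.8, 1.3]
opening: 1.002
```

Call:
{"op": "carry_out", "data": {
  "steps": [
    [[100, 0.0026, 0, -0.0003, 0], [100, 0.0049, 0, -0.0006, 0], [100, 0.0071, 0, -0.0009, 0], [100, 0.0092, 0.0005, -0.0012, 0], [100, 0.0113, 0.0005, -0.0015, 0], [100, 0.0133, 0.001, -0.0018, 0], [100, 0.0152, 0.001, -0.0021, 0], [100, 0.017, 0.0015, -0.0024, 0]]
  ]
}}

```text
clock: 15.85
eef_pos: [529.2, -15.1, 201.0]
tcp_rot: [3.141, -0.001, 1.61]
contact_force: [-0.6, -2.8, 0.8]
opening: 0.997
```

```bash
python3 look.py w16
```

```text
t 15.85 tcp [529.2 -15.1 201. ] yaw 92.26 rig [-4.1  4.6] F [-0.61 -2.76  0.8 ] op 0.9974541115126575 tilt [ 5.e-04  6.e-04 -1.e+00]
200 160 296 | 230 160 296 | 260 160 296 | 290 160 296 | 320 160 296 | 350 160 297 |
```

View pics/w16.png

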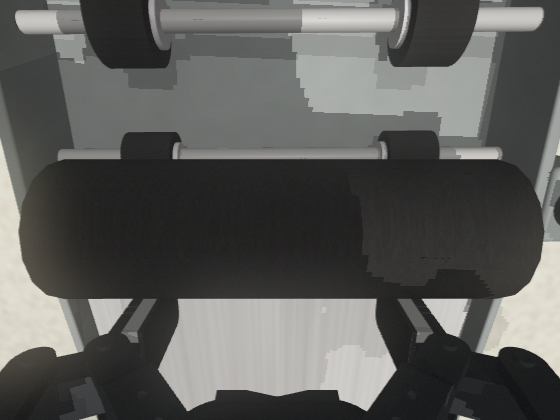

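Call:
{"op": "carry_out", "data": {
  "steps": [
    [[100, 0.0018, 0, -0.0002, 0], [100, 0.0033, 0, -0.0004, 0], [100, 0.0048, 0, -0.0006, 0], [100, 0.0063, 0, -0.0008, 0], [100, 0.0078, 0, -0.001, 0], [100, 0.0093, 0, -0.0012, 0], [100, 0.0108, 0, -0.0014, 0], [100, 0.0123, 0, -0.0016, 0]]
  ]
}}

```text
clock: 16.7
eef_pos: [528.7, -2.6, 202.6]
tcp_rot: [3.141, -0.001, 1.61]
contact_force: [-1.4, -2.1, 1.7]
opening: 0.999
```

```bash
python3 look.py w17
```

```text
t 16.7 tcp [528.7  -2.6 202.6] yaw 92.26 rig [-4.1 17.1] F [-1.45 -2.1   1.68] op 0.9985842410453175 tilt [ 3.e-04  7.e-04 -1.e+00]
200 160 296 | 230 160 296 | 260 160 296 | 290 160 296 | 320 160 296 | 350 160 296 |
```

Roller centre is at about y 53, just short of the crest. I'll go slower from here.

Call:
{"op": "carry_out", "data": {
  "steps": [
    [[100, 0.0014, 0, -0.0001, 0], [100, 0.0026, 0, -0.0003, 0], [100, 0.0038, 0, -0.0004, 0], [100, 0.005, 0, -0.0005, 0], [100, 0.0062, 0, -0.0005, 0], [100, 0.0074, 0, -0.0005, 0], [100, 0.0086, 0, -0.0005, 0], [100, 0.0098, 0, -0.0005, 0]]
  ]
}}

```text
clock: 17.55
eef_pos: [528.3, 7.6, 203.2]
tcp_rot: [3.141, -0.001, 1.61]
contact_force: [0.5, 0.2, -0.5]
opening: 1.001
```

```bash
python3 look.py w18
```

```text
t 17.55 tcp [528.3   7.6 203.2] yaw 92.25 rig [-4.1 27.2] F [ 0.47  0.17 -0.51] op 1.0010696521381661 tilt [ 4.e-04  9.e-04 -1.e+00]
200 157 294 | 230 157 294 | 260 157 293 | 290 157 293 | 320 157 293 | 350 157 293 |
```

View pics/w18.png

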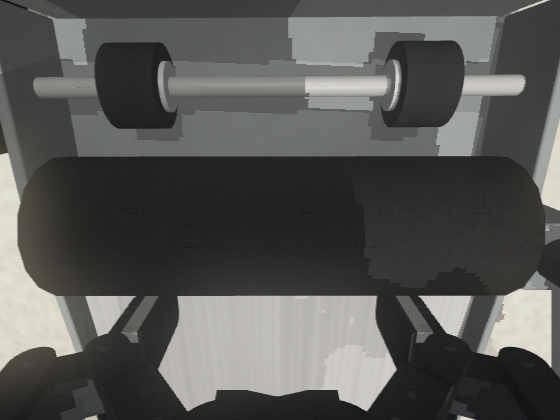

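Call:
{"op": "carry_out", "data": {
  "steps": [
    [[100, 0.001, 0, 0, 0], [100, 0.002, 0, 0, 0], [100, 0.003, 0, 0, 0], [100, 0.004, 0, 0, 0], [100, 0.005, 0, 0, 0]]
  ]
}}

```text
clock: 18.1
eef_pos: [528.1, 12.8, 203.2]
tcp_rot: [3.141, -0.001, 1.61]
contact_force: [0.0, 0.4, -0.5]
opening: 1.0
```

```bash
python3 look.py w19;python3 -c "
from h import *
g=grab_frame('scene');cv2.imwrite('pics/s3.png',cv2.resize(g['image'][130:280,210:410,::-1],None,fx=4,fy=4,interpolation=cv2.INTER_CUBIC))"
```

```text
t 18.1 tcp [528.1  12.8 203.2] yaw 92.26 rig [-4.1 32.5] F [ 0.04  0.42 -0.52] op 0.9996436992470699 tilt [ 4.e-04  9.e-04 -1.e+00]
200 127 263 | 230 127 263 | 260 127 263 | 290 127 263 | 320 127 263 | 350 127 263 |
```

View pics/w19.png

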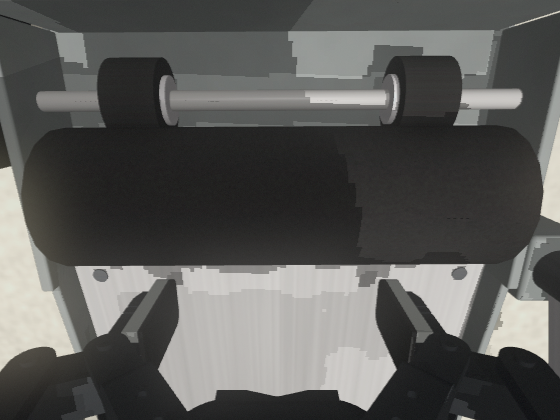

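View pics/s3.png

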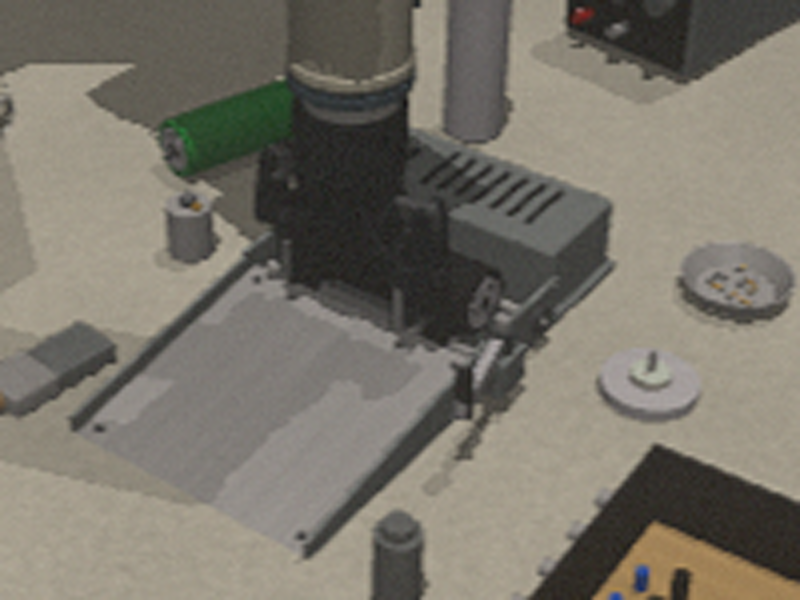

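Wrist and scene views both show the roller lying against the two drive wheels (rows 127–263, edge level), clear of the fingers. Next I back off, lift, and turn towards the keeper's outer side.

Call:
{"op": "carry_out", "data": {
  "steps": [
    [[100, -0.01, 0, 0, 0], [100, -0.03, 0, 0, 0], [100, -0.045, 0, -0.02, 0], [50, -0.05, 0, -0.06, -8], [0, -0.05, 0.02, -0.1, -16], [0, -0.05, 0.055, -0.1, -24], [0, -0.05, 0.09, -0.1, -32], [0, -0.05, 0.125, -0.1, -40]]
  ]
}}

```text
clock: 19.0
eef_pos: [656.1, -33.2, 303.9]
tcp_rot: [3.14, 0.0, 2.314]
contact_force: [-0.1, 0.2, -0.1]
opening: 0.145
```

```bash
python3 - <<'E'
from h import *
s=st();pin=np.array([130.5,-26.6]);a=np.radians(165);h=np.array([np.cos(a),np.sin(a)])
t=pin-45*h;print(t,w(*t,300));to(w(*t,300),167.3)
E
```

```text
t 19.0 tcp [656.1 -33.2 303.9] yaw 132.57 rig [122.  -18.6] F [-0.1   0.23 -0.07] op 0.144810253025087 tilt [ 1.4e-03  7.0e-04 -1.0e+00]
[173.96666218 -38.24685703] [708.86142872 -50.73445118 300.        ]
shift [-0.0486  0.027   0.0039] spin -34.73
```

Call:
{"op": "carry_out", "data": {
  "steps": [
    [[0, -0.015, 0.008, 0.0, -8], [0, -0.03, 0.016, 0.0, -16], [0, -0.045, 0.025, 0.0, -24], [0, -0.049, 0.027, 0.0, -32], [0, -0.049, 0.027, 0.0, -34.7], [0, -0.049, 0.027, 0.0, -34.7]]
  ]
}}

```text
clock: 19.6
eef_pos: [709.1, -51.9, 303.6]
tcp_rot: [3.141, 0.001, 2.919]
contact_force: [-0.3, -0.2, 0.0]
opening: -0.002
```

```bash
python3 - <<'E'
from h import *
s=st();f=grab_frame('wrist');c=cam(f,s);cv2.imwrite('pics/w20.png',f['image'][:,:,::-1])
print('pred pin',proj(c,w(130.5,-26.6,81)),'hub',proj(c,w(112,45,72)))
g=grab_frame('scene');cv2.imwrite('pics/s4.png',cv2.resize(g['image'][110:310,200:460,::-1],None,fx=3,fy=3,interpolation=cv2.INTER_CUBIC))
E
```

```text
t 19.6 tcp [709.1 -51.9 303.6] yaw 167.28 rig [174.2 -39.4] F [-0.34 -0.23  0.04] op -0.0015671275438595145 tilt [ 9.e-04  7.e-04 -1.e+00]
pred pin [279.05046673 162.0786104 ] hub [396.5348217   93.16249129]
```

View pics/w20.png

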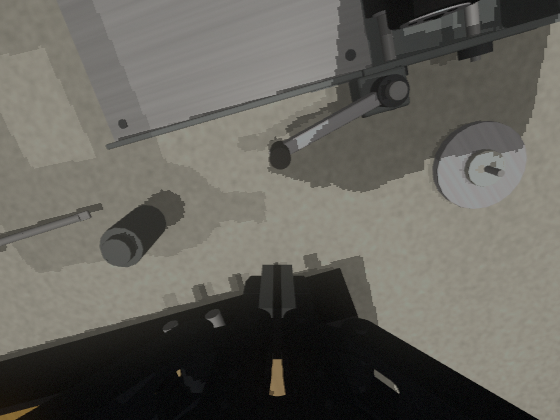

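View pics/s4.png

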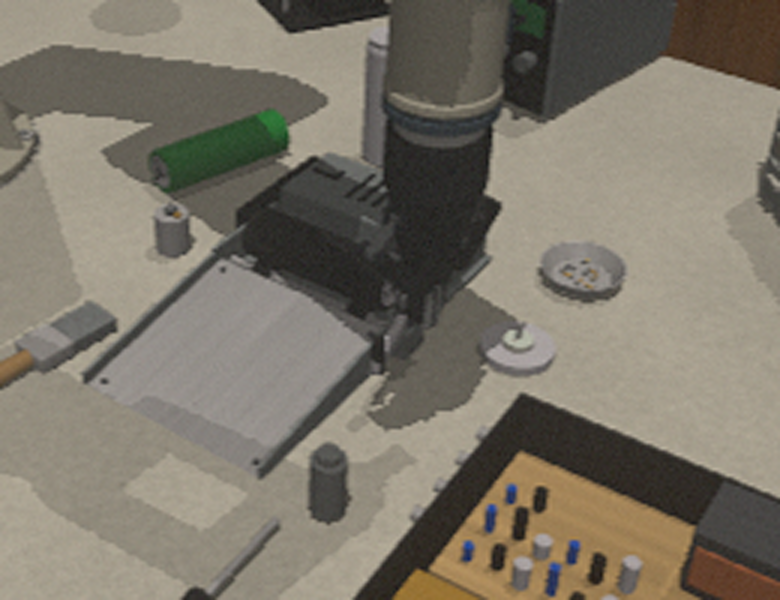

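```bash
python3 - <<'E'
from h import *
s=st();f=grab_frame('wrist');c=cam(f,s);i=f['image'][:,:,::-1]
cv2.imwrite('pics/w21.png',cv2.resize(i[60:200,240:440],None,fx=4,fy=4,interpolation=cv2.INTER_CUBIC))
p=onz(c,(279,157),81);q=onz(c,(396.5,90.5),72);print(rigf(p),rigf(q),rigf(p)-rigf(q),np.linalg.norm(p[:2]-q[:2]))
pin=rigf(p);a=np.radians(165);h=np.array([np.cos(a),np.sin(a)])
to(w(*(pin-36*h),241),167.3)
E
```

```text
t 19.7 tcp [709.  -51.6 303.8] yaw 167.15 rig [174.  -39.1] F [ 0.48 -0.15 -0.37] op -0.001295413960851392 tilt [ 1.e-03  7.e-04 -1.e+00]
[127.71585951 -25.4447377 ] [110.71713562  45.75192032] [ 16.99872389 -71.19665802] 73.19781914038013
shift [0.0123 0.001  0.0628] spin -0.13
```

View pics/w21.png

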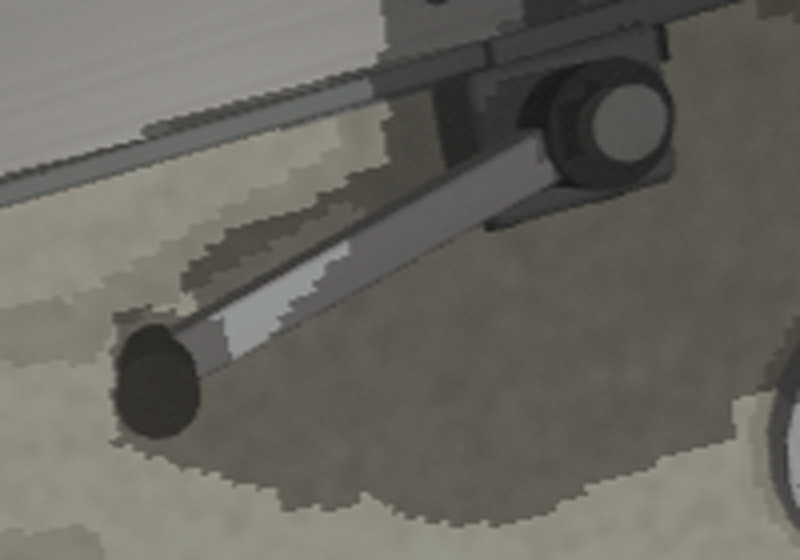

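Call:
{"op": "carry_out", "data": {
  "steps": [
    [[0, 0.004, 0.001, 0.025, 0], [0, 0.01, 0.001, 0.05, 0], [0, 0.012, 0.001, 0.063, 0], [0, 0.012, 0.001, 0.063, 0]]
  ]
}}

```text
clock: 20.15
eef_pos: [696.5, -47.7, 238.8]
tcp_rot: [3.141, -0.003, 2.917]
contact_force: [-0.0, -0.6, -1.0]
opening: 0.0
```

```bash
cat > arc.py <<'E'
from h import *
import sys
# arc.py phi0 phi1 : rows for keeper pin from phi0 to phi1 (deg), 8 rows
def pose(phi):
    p=np.radians(phi);k=(13.6-phi)/103.6;a=np.radians(165-50*min(max(k,0),1))
    t=np.array([111,45.5])+74*np.array([np.sin(p),-np.cos(p)])-16.5*np.array([np.cos(a),np.sin(a)])
    return w(*t,241),np.degrees(a)+2.3
s=st();Rm=R.from_euler('xyz',s['tcp_rot']).as_matrix();y0=np.degrees(np.arctan2(Rm[1,0],Rm[0,0]))
for phi in np.linspace(float(sys.argv[1]),float(sys.argv[2]),9)[0:]:
    p,y=pose(phi);d=Rm.T@(p-s['eef_pos'])/1000
    print([0]+[float(v) for v in d.round(4)]+[float(round(-((y-y0+180)%360-180),1))])
E
python3 arc.py 22 6; python3 look.py w22
```

```text
t 20.15 tcp [696.5 -47.7 238.8] yaw 167.14 rig [161.7 -34.7] F [-0.03 -0.55 -1.02] op 0.0004229421393108145 tilt [-0.0027  0.001  -1.    ]
[0, 0.0088, 0.0052, -0.0021, -0.2]
[0, 0.0108, 0.0037, -0.0021, -0.2]
[0, 0.013, 0.0022, -0.0021, -0.2]
[0, 0.0152, 0.0009, -0.0021, -0.2]
[0, 0.0174, -0.0004, -0.0021, -0.2]
[0, 0.0197, -0.0019, -0.0021, 0.6]
[0, 0.022, -0.0033, -0.0021, 1.6]
[0, 0.0244, -0.0046, -0.0021, 2.5]
[0, 0.0268, -0.0059, -0.0021, 3.5]
t 20.15 tcp [696.5 -47.7 238.8] yaw 167.14 rig [161.7 -34.7] F [-0.03 -0.55 -1.02] op 0.0004229421393108145 tilt [-0.0027  0.001  -1.    ]
200 319 399 | 230 324 399 | 260 277 399 | 290 202 228 | 320 321 399 | 350 319 399 |
```

View pics/w22.png

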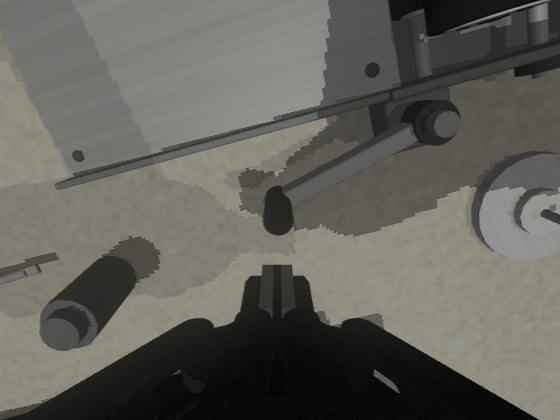

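Call:
{"op": "carry_out", "data": {
  "steps": [
    [[0, 0.005, 0.001, -0.001, 0], [0, 0.01, 0.001, -0.001, 0], [0, 0.0145, 0.0, -0.001, 0], [0, 0.0175, -0.0005, -0.001, 0], [0, 0.02, -0.002, -0.001, 0.6], [0, 0.022, -0.0035, -0.001, 1.6], [0, 0.0245, -0.0045, -0.001, 2.5], [0, 0.027, -0.006, -0.001, 3.5]]
  ]
}}

```text
clock: 21.0
eef_pos: [669.8, -47.9, 241.6]
tcp_rot: [3.141, 0.0, 2.855]
contact_force: [1.0, -0.7, 0.2]
opening: 0.0
```

```bash
python3 arc.py 6 -14; python3 look.py w23
```

```text
t 21.0 tcp [669.8 -47.9 241.6] yaw 163.56 rig [135.1 -33.8] F [ 0.99 -0.66  0.23] op 8.64789069298994e-05 tilt [ 6.e-04  4.e-04 -1.e+00]
[0, 0.0008, 0.0002, 0.0006, -0.1]
[0, 0.0038, -0.0014, 0.0006, 1.1]
[0, 0.0068, -0.0029, 0.0006, 2.3]
[0, 0.0099, -0.0043, 0.0006, 3.5]
[0, 0.013, -0.0055, 0.0006, 4.8]
[0, 0.0162, -0.0066, 0.0006, 6.0]
[0, 0.0194, -0.0076, 0.0006, 7.2]
[0, 0.0226, -0.0084, 0.0006, 8.4]
[0, 0.0259, -0.0091, 0.0006, 9.6]
t 21.0 tcp [669.8 -47.9 241.6] yaw 163.56 rig [135.1 -33.8] F [ 0.99 -0.66  0.23] op 8.64789069298994e-05 tilt [ 6.e-04  4.e-04 -1.e+00]
200 319 399 | 230 324 399 | 260 277 399 | 290 234 399 | 320 322 399 | 350 319 399 |
```

View pics/w23.png

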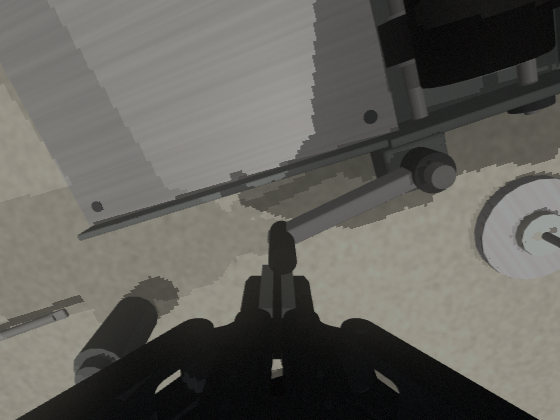

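Call:
{"op": "carry_out", "data": {
  "steps": [
    [[0, 0.004, -0.0005, 0, 1.1], [0, 0.007, -0.0015, 0, 2.3], [0, 0.01, -0.003, 0, 3.5], [0, 0.013, -0.004, 0, 4.8], [0, 0.016, -0.005, 0, 6.0], [0, 0.0195, -0.006, 0, 7.2], [0, 0.0225, -0.007, 0, 8.4], [0, 0.026, -0.0075, 0, 9.6]]
  ]
}}

```text
clock: 21.85
eef_pos: [642.0, -47.8, 241.5]
tcp_rot: [3.141, -0.001, 2.684]
contact_force: [0.1, -1.5, -0.2]
opening: 0.0
```

```bash
python3 arc.py -14 -36; python3 look.py w24
```

```text
t 21.85 tcp [642.  -47.8 241.5] yaw 153.8 rig [107.3 -32.6] F [ 0.1  -1.46 -0.17] op 0.00022337298967272312 tilt [-3.e-04  6.e-04 -1.e+00]
[0, -0.0011, -0.0012, 0.0005, -0.2]
[0, 0.0024, -0.0024, 0.0005, 1.1]
[0, 0.0059, -0.0034, 0.0005, 2.5]
[0, 0.0095, -0.0042, 0.0005, 3.8]
[0, 0.013, -0.0049, 0.0005, 5.1]
[0, 0.0166, -0.0054, 0.0005, 6.5]
[0, 0.0202, -0.0058, 0.0005, 7.8]
[0, 0.0238, -0.0059, 0.0005, 9.1]
[0, 0.0274, -0.0059, 0.0005, 10.4]
t 21.85 tcp [642.  -47.8 241.5] yaw 153.8 rig [107.3 -32.6] F [ 0.1  -1.46 -0.17] op 0.00022337298967272312 tilt [-3.e-04  6.e-04 -1.e+00]
200 319 399 | 230 324 399 | 260 277 399 | 290 276 399 | 320 322 399 | 350 319 399 |
```

View pics/w24.png

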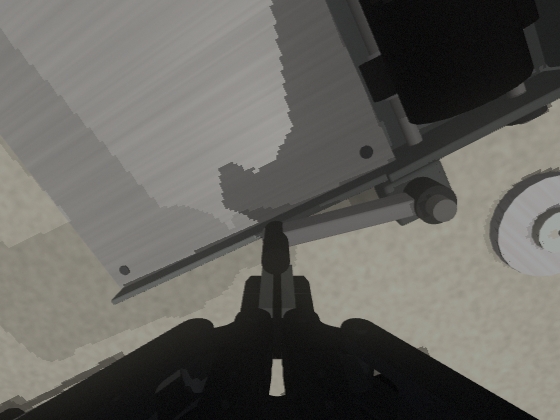

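Call:
{"op": "carry_out", "data": {
  "steps": [
    [[0, 0.003, -0.0015, 0, 1.1], [0, 0.0065, -0.0025, 0, 2.5], [0, 0.01, -0.0035, 0, 3.8], [0, 0.0135, -0.004, 0, 5.1], [0, 0.017, -0.0045, 0, 6.5], [0, 0.0205, -0.005, 0, 7.8], [0, 0.024, -0.005, 0, 9.1], [0, 0.0275, -0.005, 0, 10.4]]
  ]
}}

```text
clock: 22.7
eef_pos: [614.3, -39.8, 241.4]
tcp_rot: [-3.142, -0.001, 2.5]
contact_force: [1.1, -0.8, -0.7]
opening: 0.005
```

```bash
python3 arc.py -36 -58; python3 look.py w25
```

```text
t 22.7 tcp [614.3 -39.8 241.4] yaw 143.21 rig [ 79.9 -23.6] F [ 1.06 -0.84 -0.74] op 0.00452435935784899 tilt [-1.e-03  7.e-04 -1.e+00]
[0, -0.001, -0.0007, 0.0004, -0.1]
[0, 0.0025, -0.0012, 0.0004, 1.2]
[0, 0.0061, -0.0015, 0.0004, 2.5]
[0, 0.0096, -0.0016, 0.0004, 3.8]
[0, 0.0132, -0.0016, 0.0004, 5.2]
[0, 0.0167, -0.0014, 0.0004, 6.5]
[0, 0.0203, -0.001, 0.0004, 7.8]
[0, 0.0238, -0.0005, 0.0004, 9.1]
[0, 0.0272, 0.0002, 0.0004, 10.5]
t 22.7 tcp [614.3 -39.8 241.4] yaw 143.21 rig [ 79.9 -23.6] F [ 1.06 -0.84 -0.74] op 0.00452435935784899 tilt [-1.e-03  7.e-04 -1.e+00]
200 317 399 | 230 324 399 | 260 276 399 | 290 306 399 | 320 322 399 | 350 60 94 |
```

View pics/w25.png

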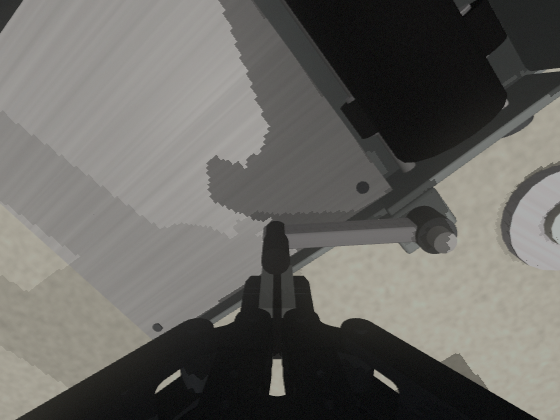

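Call:
{"op": "carry_out", "data": {
  "steps": [
    [[0, 0.0035, -0.0007, 0, 1.2], [0, 0.007, -0.001, 0, 2.5], [0, 0.0105, -0.0015, 0, 3.8], [0, 0.014, -0.0015, 0, 5.2], [0, 0.0175, -0.001, 0, 6.5], [0, 0.021, -0.0005, 0, 7.8], [0, 0.0245, 0.0, 0, 9.1], [0, 0.028, 0.001, 0, 10.5]]
  ]
}}

```text
clock: 23.55
eef_pos: [591.8, -21.8, 241.3]
tcp_rot: [-3.141, -0.002, 2.313]
contact_force: [0.6, -0.2, -0.4]
opening: 0.0
```

```bash
python3 arc.py -58 -78; python3 look.py w26
```

```text
t 23.55 tcp [591.8 -21.8 241.3] yaw 132.53 rig [58.2 -4.6] F [ 0.56 -0.25 -0.39] op 0.0004903434001792015 tilt [-1.8e-03  9.0e-04 -1.0e+00]
[0, -0.0017, -0.0005, 0.0003, -0.2]
[0, 0.0015, -0.0003, 0.0004, 1.0]
[0, 0.0046, 0.0, 0.0004, 2.2]
[0, 0.0078, 0.0005, 0.0004, 3.4]
[0, 0.0109, 0.0011, 0.0004, 4.6]
[0, 0.014, 0.0018, 0.0004, 5.8]
[0, 0.017, 0.0027, 0.0004, 7.0]
[0, 0.02, 0.0037, 0.0004, 8.2]
[0, 0.0229, 0.0048, 0.0004, 9.4]
t 23.55 tcp [591.8 -21.8 241.3] yaw 132.53 rig [58.2 -4.6] F [ 0.56 -0.25 -0.39] op 0.0004903434001792015 tilt [-1.8e-03  9.0e-04 -1.0e+00]
200 319 399 | 230 324 399 | 260 60 92 | 290 60 119 | 320 60 145 | 350 60 177 |
```

View pics/w26.png

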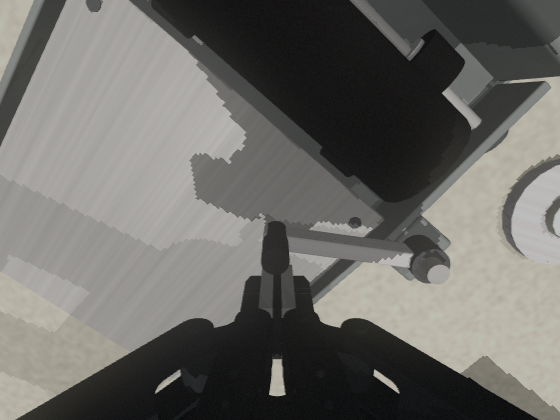

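Call:
{"op": "carry_out", "data": {
  "steps": [
    [[0, 0.003, 0, 0, 1.0], [0, 0.006, 0.0005, 0, 2.2], [0, 0.009, 0.001, 0, 3.4], [0, 0.012, 0.0015, 0, 4.6], [0, 0.015, 0.0025, 0, 5.8], [0, 0.018, 0.0035, 0, 7.0], [0, 0.021, 0.0045, 0, 8.2], [0, 0.024, 0.0055, 0, 9.4]]
  ]
}}

```text
clock: 24.4
eef_pos: [579.3, 0.2, 241.3]
tcp_rot: [-3.14, -0.002, 2.146]
contact_force: [-0.3, -0.7, 0.1]
opening: 0.002
```

```bash
python3 arc.py -78 -92; python3 look.py w27
```

```text
t 24.4 tcp [5.793e+02 2.000e-01 2.413e+02] yaw 122.96 rig [46.6 17.9] F [-0.35 -0.69  0.15] op 0.0018442593728706547 tilt [-0.0022  0.001  -1.    ]
[0, -0.0019, -0.0005, 0.0003, -0.1]
[0, 0.0002, -0.0, 0.0003, 0.7]
[0, 0.0023, 0.0005, 0.0003, 1.6]
[0, 0.0044, 0.0012, 0.0003, 2.4]
[0, 0.0065, 0.0019, 0.0004, 3.2]
[0, 0.0085, 0.0027, 0.0004, 4.1]
[0, 0.0105, 0.0035, 0.0004, 4.9]
[0, 0.0125, 0.0044, 0.0004, 5.7]
[0, 0.0144, 0.0056, 0.0004, 5.7]
t 24.4 tcp [5.793e+02 2.000e-01 2.413e+02] yaw 122.96 rig [46.6 17.9] F [-0.35 -0.69  0.15] op 0.0018442593728706547 tilt [-0.0022  0.001  -1.    ]
200 60 140 | 230 60 157 | 260 60 175 | 290 60 192 | 320 79 209 | 350 98 225 |
```

View pics/w27.png

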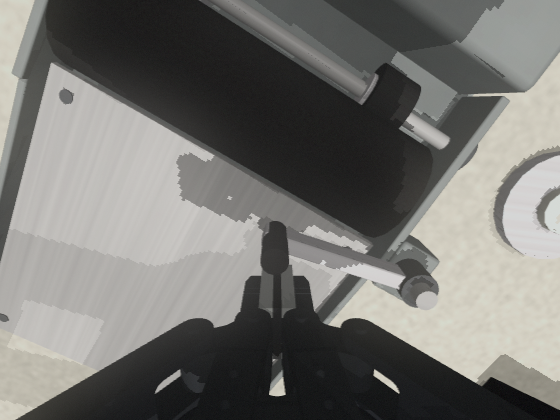

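Call:
{"op": "carry_out", "data": {
  "steps": [
    [[0, 0.0022, 0.0005, 0, 0.8], [0, 0.0042, 0.001, 0, 1.6], [0, 0.006, 0.0015, 0, 2.4], [0, 0.0075, 0.0022, 0, 3.2], [0, 0.009, 0.003, 0, 4.0], [0, 0.0102, 0.0035, 0, 4.8], [0, 0.0112, 0.004, 0, 5.5], [0, 0.012, 0.0045, 0, 5.7]]
  ]
}}

```text
clock: 25.25
eef_pos: [576.4, 13.2, 241.3]
tcp_rot: [-3.14, -0.002, 2.045]
contact_force: [-0.3, -0.4, 1.0]
opening: 0.001
```

```bash
python3 arc.py -88 -92|tail -3; python3 look.py w28
```

```text
[0, 0.0009, 0.0002, 0.0003, -0.1]
[0, 0.0015, 0.0005, 0.0003, -0.1]
[0, 0.0021, 0.0008, 0.0003, -0.1]
t 25.25 tcp [576.4  13.2 241.3] yaw 117.15 rig [44.2 30.9] F [-0.28 -0.36  0.98] op 0.0011322922078833618 tilt [-0.0024  0.0013 -1.    ]
200 63 183 | 230 77 197 | 260 92 210 | 290 106 223 | 320 120 235 | 350 99 248 |
```

View pics/w28.png

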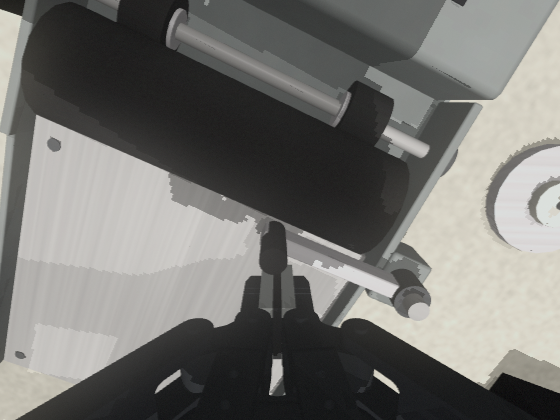

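Call:
{"op": "carry_out", "data": {
  "steps": [
    [[0, 0.0008, 0.0004, 0, 0], [0, 0.0016, 0.0007, 0, 0], [0, 0.0022, 0.001, 0, 0], [0, 0.0028, 0.0013, 0, 0], [0, 0.0028, 0.0013, 0, 0]]
  ]
}}

```text
clock: 25.8
eef_pos: [576.4, 15.1, 241.4]
tcp_rot: [-3.139, 0.0, 2.046]
contact_force: [1.0, -11.9, 0.6]
opening: 0.002
```

```bash
python3 look.py w29
```

```text
t 25.8 tcp [576.4  15.1 241.4] yaw 117.23 rig [44.2 32.9] F [  0.98 -11.86   0.57] op 0.0015518963502661172 tilt [-0.0022 -0.0012 -1.    ]
200 67 186 | 230 81 199 | 260 95 213 | 290 110 226 | 320 124 238 | 350 88 251 |
```

Call:
{"op": "carry_out", "data": {
  "steps": [
    [[0, -0.005, -0.002, 0, 0], [0, -0.02, -0.008, 0, 0], [0, -0.04, -0.015, 0, 0], [0, -0.05, -0.015, -0.03, 0], [0, -0.05, -0.015, -0.07, 0], [0, -0.05, -0.015, -0.09, 0], [0, -0.05, -0.015, -0.09, 0]]
  ]
}}

```text
clock: 26.55
eef_pos: [587.3, -37.1, 334.7]
tcp_rot: [3.139, 0.003, 2.045]
contact_force: [0.0, -0.1, -0.5]
opening: -0.0
```

```bash
python3 look.py w30; python3 - <<'E'
from h import *
s=r.sense();f=grab_frame('wrist');c=cam(f,s)
print('exp pin end',proj(c,w(37,45.5,81)),'hub',proj(c,w(111,45.5,72)))
g=grab_frame('scene');cv2.imwrite('pics/s5.png',cv2.resize(g['image'][110:310,200:460,::-1],None,fx=3,fy=3,interpolation=cv2.INTER_CUBIC))
E
```

```text
t 26.55 tcp [587.3 -37.1 334.7] yaw 117.19 rig [ 53.  -19.7] F [ 0.05 -0.08 -0.51] op -0.00016861201003077334 tilt [ 0.0037 -0.0013 -1.    ]
200 319 399 | 230 60 85 | 260 60 100 | 290 60 129 | 320 60 124 | 350 60 131 | 
exp pin end [296.61792373 122.09010267] hub [394.88324708 169.17781314]
```

View pics/w30.png

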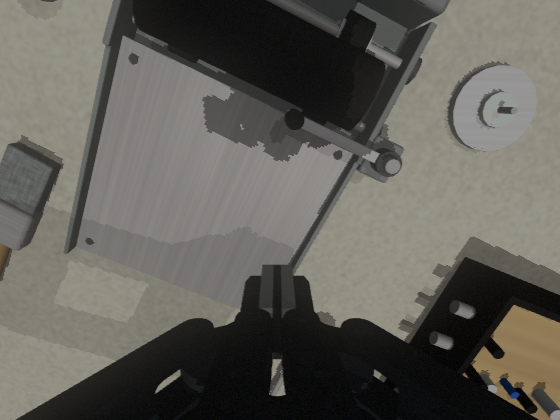

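View pics/s5.png

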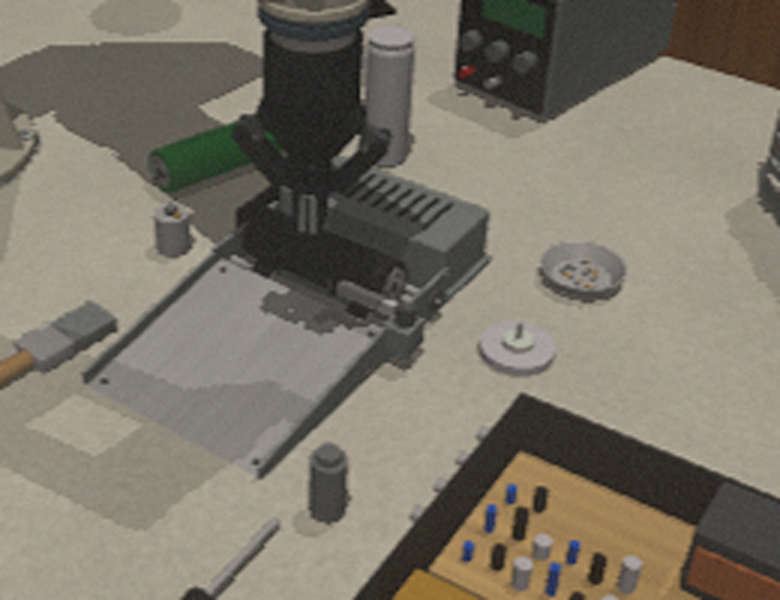

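The pin-to-hub line in the image matches the end-stop direction: measured (98,46) px, expected (98,47) px. The roller is still in the wheels and the gripper is clear, so I'm handing in.

```bash
python3 -c "
from h import *
st();print(workorder.sign_off())"
```

```text
t 26.7 tcp [585.6 -36.5 330.5] yaw 117.21 rig [ 51.4 -19.1] F [-1.   -0.64 -0.51] op 0.0001913596199005761 tilt [-3.3e-03 -9.0e-04 -1.0e+00]
the job is handed in; nothing more can be done
None
```

The roller is in the wheels against its stop and the keeper is across behind it. I handed the job in at 26.7 s.

- **Roller:** I pushed it with the two open fingers at about 15–25 mm/s along the bench and up the ramp. It started about 5° skew and did not square up on the bench, so I shifted the push towards one end on the lower ramp. It was square by mid-ramp. Over the crest I slowed to about 12 mm/s, and it dropped in by itself. The camera shows it level against both drive wheels, about 3 mm off centre across the stand as estimated on the ramp.
- **Contact:** On the bench one end of the roller rolled a few millimetres ahead of its finger because of the skew. At every check on the ramp it was resting on the fingers.
- **Keeper:** I pushed the pin round with the shut fingers until the force rose from about 1 N to 12 N at the end stop. After backing off, the pin-to-pivot direction in the image matched the end-stop direction to about 0.5°.
- **Other things:** I saw no sign in the pictures that anything else on the bench had moved. I didn't measure their positions before and after. The gripper was clear of everything at hand-in.
- **Disagreements:** The stand's pose from the top camera and from the wrist camera differed by about 1.5–3 mm. I used the wrist camera's reading for the keeper.

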